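Clear the inspection plate and hold the magnifier over the coupon

TASK

Wipe the four loose brass chips off the inspection plate into its trough with the scraper block, not with the fingers, and lay the scraper back down on the bench. Then lift the magnifier clear of the bottle rack in between, disturbing no bottle, and bring its lens over the polished coupon in the plate: centred, lined up with the coupon's long side, level, and hovering one to three centimetres above it without ever touching the plate. Finish there, still holding the magnifier motionless in the gripper.

Things in the scene. Friction and masses are not known exactly. Their poses are not given: they have to be found in the camera images.
- station: dark steel plate fixed to the bench, 104 (x) x 150 (y) x 30 mm high; origin at the centre of its underside, so its flat top is at z = 30 mm. Sheet-metal trough: it joins the plate's +y end: inside 118 (x) x 72 (y = 75 to 147), floor 4 and rim 22 mm above the bench. Chips are wiped along its +y axis
- coupon: polished steel rectangle 60 mm (x, long) x 30 mm (y), let flush into the plate's top, fixed; it may sit turned a little against the plate. Origin at its centre on the plate's top surface, z up
- chip0: small loose brass chip about 18 x 14 x 8 mm high, 14 g, lying on the plate; origin at the centre of its underside
- chip1: small loose brass chip about 18 x 14 x 8 mm high, 14 g, lying on the plate; origin at the centre of its underside
- chip2: small loose brass chip about 18 x 14 x 8 mm high, 14 g, lying on the plate; origin at the centre of its underside
- chip3: small loose brass chip about 18 x 14 x 8 mm high, 14 g, lying on the plate; origin at the centre of its underside
- scraper: scraper block lying on the bench: white base 110 (x) x 40 (y) x 18 mm high, with a grey grip rib 70 (x) x 24 (y) centred on top, from 18 to 52 mm high. Origin at the centre of its flat underside, z up. Gripped across the rib (along y), its long side faces push the chips; mass about 180 g
- magnifier: magnifier lying on the bench: aluminium frame 90 (x) x 58 (y) x 12 mm high with a clear lens, and a grey handle 20 wide (y), 26 high from x = -45 to -135 mm. One common flat underside; origin at the centre of the frame's underside, z up; about 130 g. x is its long axis; either way round fits the coupon
- magnifier_grip (a point): point on the magnifier's handle near the centre of mass, on the middle line at x = -72 mm, y = 0, 13 mm above its underside; grip across the handle (along y)
- rack: fixed white open bottle rack 260 (x) x 60 (y) x 50 mm high standing between the tools and the plate; origin at the centre of its underside
- bottle0: loose bottle of 40 mm diameter standing in the rack, its top 94 to 104 mm above the bench; leave it alone. Origin at the centre of its underside
- bottle1: loose bottle of 40 mm diameter standing in the rack, its top 94 to 104 mm above the bench; leave it alone. Origin at the centre of its underside
- bottle2: loose bottle of 40 mm diameter standing in the rack, its top 94 to 104 mm above the bench; leave it alone. Origin at the centre of its underside
Not all that is in view belongs to the job. What is shaped like the scraper but red or turquoise is not meant.

How it is judged:
On the way, in this order (a step that is already met when the one before it is completed fails the run):
1. the scraper is picked up (height (world z) of scraper above 0.02 m and contact force between scraper and the fingers above 1 N), for 0.2 s.
2. all four chips lie in the trough (y of chip0 in the frame of station between 0.075 and 0.15 m and x of chip0 in the frame of station between -0.062 and 0.062 m and height (world z) of each of chip0, chip1, chip2, chip3 below 0.024 m and y of chip1 in the frame of station between 0.075 and 0.15 m and x of chip1 in the frame of station between -0.062 and 0.062 m and y of chip2 in the frame of station between 0.075 and 0.15 m and x of chip2 in the frame of station between -0.062 and 0.062 m and y of chip3 in the frame of station between 0.075 and 0.15 m and x of chip3 in the frame of station between -0.062 and 0.062 m), for 0.2 s.
3. the scraper lies on the bench again, let go (height (world z) of scraper below 0.024 m and contact force between scraper and station below 0.5 N and contact force between scraper and the fingers below 0.1 N and linear speed of scraper below 0.02 m/s), for 0.2 s.
4. the magnifier is lifted in the gripper (height (world z) of magnifier above 0.06 m and contact force between magnifier and the fingers above 1 N), for 0.2 s.
At the end, for the whole second after the job is handed in: Chips in the trough, scraper on the bench off the plate, magnifier held still by the fingers, touching neither: frame centre within 8 mm of the coupon's in plan, underside 5 to 35 mm above the plate, level and long axis along the coupon's (either way round) within 8 degrees (all of step 2 and all of step 3 and z of magnifier in the frame of coupon between 0.005 and 0.035 m and horizontal distance between magnifier and coupon below 0.008 m and angle between magnifier's own z axis and vertical below 0.14 rad and angle between the x axis of magnifier and the x axis of coupon, either way round below 0.14 rad and linear speed of magnifier below 0.02 m/s and angular speed of magnifier below 0.2 rad/s and contact force between magnifier and the fingers above 1 N and contact force between magnifier and station below 0.05 N and contact force between magnifier and scraper below 0.05 N); the arm keeps its last pose, push and grip.
It fails at once if a bottle is shifted by over 30 mm or tipped (distance of any of bottle0, bottle1, bottle2 from where it was at the start of the episode above 0.03 m or angle between any of bottle0, bottle1, bottle2's own z axis and vertical above 0.35 rad).
It fails at once if a chip is pushed or picked with the fingers (contact force between the fingers and chip0 above 0.5 N or contact force between the fingers and chip1 above 0.5 N or contact force between the fingers and chip2 above 0.5 N or contact force between the fingers and chip3 above 0.5 N).
It fails at once if the magnifier touches the plate (contact force between magnifier and station above 0.5 N).
It also fails if it takes over 62 s, if anything falls off the work surface, if the arm or the gripper's body presses on something with over 40 N, if the wrist force passes 120 N, or if a joint passes its speed limit or range.

ROBOT

A 7-joint arm with a two-finger parallel gripper is mounted at the origin on the work surface. World frame = base frame: x ahead of the robot, y to its left, z up, the work surface at z = 0. Lengths are in m, angles in rad, forces in N, time in s.
With the tool pointing down it reaches from about 0.4 to 0.85 m from the base axis. Payload 4.5 kg.
Tool frame: the origin (TCP) lies on the centre line of the jaws, within the pads' length; the fingertips stand r.tips_ahead ahead of it and the grasp point (between the pads) is the TCP (r.tips_ahead is the distance from the TCP to the fingertips, in m); z points along the fingers, y is the direction in which the jaws open and shut (so a half turn about z gives the same grasp; the last joint's range is limited). The gripper opens to 88 mm and grips with 3 to 60 N. Pads are 18 mm wide; open, the fingers measure 123 mm over their backs; the gripper's body (75 mm by 187 mm) begins 45 mm behind the grasp point.
Start: joints at [1.194, 0.689, -0.195, 1.565, 0.157, 0.902, -0.215], TCP at [0.25, -0.573, 0.258] pointing down, gripper open.
Joint ranges: [-3.01, 3.01], [-0.46, 2.08], [-1.47, 1.51], [0.13, 2.56], [-1, 4.14], [0.04, 2.09], [-2.66, 2.66]. Speed limits (rad/s): [2.57, 2.57, 3.14, 3.14, 3.14, 3.14, 3.14].

INTERFACE

Orientations are given as a unit quaternion [x, y, z, w].
In Python, from plant import r gives the robot as it stands.
- The arm moves only by the shell command python3 -m inch 'ROWS' [FORCE]. ROWS is JSON, a list of rows, each a list of 5 numbers: the shift along the world's x, y, z in units of 25 mm (1.0 is 25 mm), then the turn about the world's z in units of 6 degrees (1.0 is 6 degrees), then the finger opening in mm, from 0 to 88.1. A call has 1 to 5 rows; each row shifts and turns the commanded pose from where the row before left it; what a row does not reach is not made up. A row lasts 1/10 s, in which the tool goes at most 50 mm and 8.59 degrees, less where a joint would pass 70% of its speed; a pose out of reach is approached as far as the arm can. A call is refused whole if a number of a shift passes 1 or a number of a turn 1, either way. A call with a gripper value outside its range is refused whole. The fingers move at their own pace and stop on an object; FORCE is the grip in N (left out, the last holds). Time passes only in rows, so rows that do not move let the fingers close. It gives the time, the measured TCP pose, the force and the opening at its end, in the units of the state.
- r.get_state(): the state, without advancing time (a new reading comes with each control period).
- r.snapshot(name): name is "side" or "top"; returns a dict with "pixels" (400x640x3 uint8, red, green, blue), "range_z" (400x640 float32, m along the optical axis (not along the pixel's ray), 0 where there is no reading), "K" (3x3 intrinsics, pixels), "position" and "attitude" of the camera in the world. Camera axes: x right, y up, looking along -z (the intrinsics and any distortion apply to the point x, -y, -z); pixel columns grow to the right and rows downward; lengths in m; the calibration is good to about 2 mm. A picture is of the moment at which its call begins.
- r.finish_job(): hands the job in, once; it reports no verdict.
The state is a dict: "clock": time; "q": joint angles; "qd": joint speeds; "joint_torque": joint torques, N m; "tool_pos": TCP position; "eef_rot": TCP orientation; "contact_force": force on the tool from outside, world axes, zero at the start; "moment": the same for the moment, N m; "opening": opening from 0.0 (shut) to 1.0 (fully open).
Only numpy, scipy, OpenCV 4.12 (cv2) and the standard library are available. Lean on these libraries where they do the work, as an engineer would, in place of code of your own. Each camera call takes 0.05 s, during which the arm holds its last target. There are 200 camera calls.

## Working session

There is one attempt and no reset: what is moved stays moved. The work goes in short steps, Python scripts to look and compute and a shell command to move; the robot and the scene stay as the last step left them, time stands still between calls to the robot, and variables do not carry over. Pictures are saved under pics/ and viewed, about 8 in all and at most 12, crops included, and the job is handed in when it is done.

```bash
ls; mkdir -p pics
cat > h.py <<'E'
import numpy as np, cv2
from scipy.spatial.transform import Rotation as R
from plant import r
def rot(s):
    a=np.array(s['attitude'],float)
    return a if a.shape==(3,3) else R.from_quat(a).as_matrix()
def cloud(s):
    K=np.array(s['K']);z=s['range_z'].astype(float)
    v,u=np.mgrid[:z.shape[0],:z.shape[1]]
    p=np.stack([(u-K[0,2])/K[0,0]*z,-(v-K[1,2])/K[1,1]*z,-z],-1)
    P=p@rot(s).T+np.array(s['position']); P[z==0]=np.nan
    return P
def plane(s,uv,h):
    K=np.array(s['K']);uv=np.atleast_2d(uv).astype(float)
    d=np.c_[(uv[:,0]-K[0,2])/K[0,0],-(uv[:,1]-K[1,2])/K[1,1],-np.ones(len(uv))]@rot(s).T
    o=np.array(s['position']);return o+d*((h-o[2])/d[:,2])[:,None]
def snap(n,f=None):
    s=r.snapshot(n)
    if f: cv2.imwrite('pics/'+f,s['pixels'][:,:,::-1])
    return s
E
python3 - <<'E'
from h import *
import pickle
for n in('top','side'):
    s=snap(n,n+'0.png');pickle.dump(s,open(n+'0.pkl','wb'))
    print(n,s['K'],s['position'],s['attitude'],[k for k in s])
print(r.get_state(),r.tips_ahead)
E
```

```text
pics
top [[483.93501357   0.         317.1974919 ]
 [  0.         483.93501357 203.97755051]
 [  0.           0.           1.        ]] [ 0.45759427 -0.06366326  1.07747563] [-0.02525197  0.03385467  0.71296943 -0.69992199] ['pixels', 'range_z', 'K', 'position', 'attitude']
side [[424.97679518   0.         319.28616613]
 [  0.         424.97679518 199.59905809]
 [  0.           0.           1.        ]] [0.4676861  0.65911717 0.52520292] [-0.02867318  0.48828659  0.87099682 -0.04602817] ['pixels', 'range_z', 'K', 'position', 'attitude']
{'clock': 0.1, 'q': array([ 1.19381083,  0.6898577 , -0.19452892,  1.56625286,  0.15732077,
        0.90252005, -0.21510505]), 'qd': array([ 0.00043369, -0.00282062, -0.00096837, -0.00238724,  0.00034228,
        0.00085582,  0.00122367]), 'joint_torque': array([-2.49258570e-03, -5.28494883e+01, -1.27122972e+00, -1.53837293e+01,
       -5.25022054e-02,  1.91418330e-03,  5.46218575e-05]), 'tool_pos': array([ 0.24932288, -0.57252105,  0.2570135 ]), 'eef_rot': array([ 9.78971189e-01,  2.03996898e-01, -2.34941025e-04, -7.87848769e-04]), 'contact_force': array([-1.02168435,  0.29637357, -0.52439925]), 'moment': array([-0.0126788 ,  0.02608714,  0.04541699]), 'opening': 1.0002931098925396} 0.019
```

View pics/top0.png

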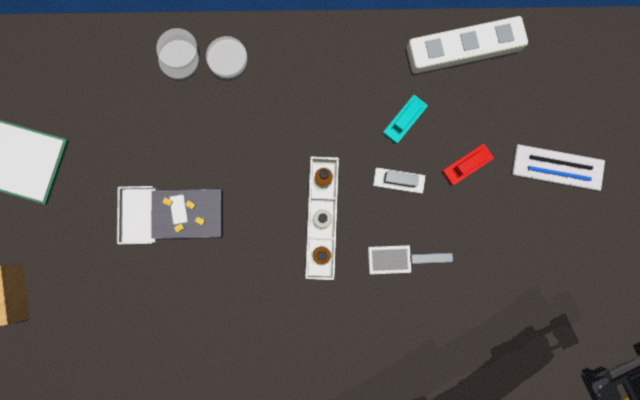

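View pics/side0.png

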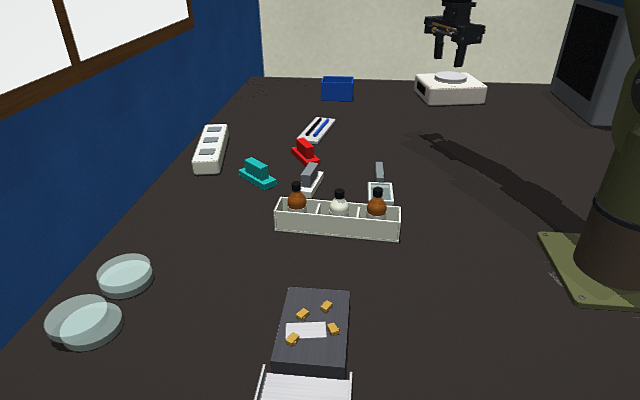

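Top view (image up = +x, right = −y): the candidates for the scraper are the white block with grey rib at (399,180), turquoise at (405,119), red at (468,165), the socket strip at (468,45) and the pen tray at (559,167). By the description I choose (399,180). The magnifier is at (390,260) with its handle to (450,258), and the rack is at (322,218). The plate is at (187,214) with the trough to its left, and the chips are at (167,202), (190,205), (200,221) and (179,228). The coupon is the white patch at (179,209).

```bash
cat > m.py <<'E'
from h import *
import pickle
s=pickle.load(open('top0.pkl','rb'));P=cloud(s);im=s['pixels'];hsv=cv2.cvtColor(im,cv2.COLOR_RGB2HSV)
Z=np.nan_to_num(P[...,2]);print('bench z',np.nanmedian(P[...,2]))
def box(c0,r0,c1,r1):
    m=np.zeros(Z.shape,bool);m[r0:r1,c0:c1]=1;return m
def rect(name,m,h):
    m=cv2.morphologyEx(m.astype(np.uint8),cv2.MORPH_OPEN,np.ones((2,2)))
    c=max(cv2.findContours(m,0,2)[0],key=cv2.contourArea)[:,0]
    w=plane(s,c,h);rc=cv2.minAreaRect((w[:,:2]*1000).astype(np.float32))
    (cx,cy),(a,b),_=rc;p=cv2.boxPoints(rc);e=max([p[1]-p[0],p[2]-p[1]],key=np.linalg.norm)
    z=P[...,2][m>0]
    print(name,'c',round(cx,1),round(cy,1),'size',round(max(a,b),1),round(min(a,b),1),'ang long',round(np.degrees(np.arctan2(e[1],e[0]))%180,1),'z',np.nanpercentile(z,[10,50,90]).round(4),len(z))
S,V=hsv[...,1],hsv[...,2]
white=(V>170)&(S<60)
rect('scraper base',box(365,160,432,200)&(Z>.008),.018)
rect('scraper rib',box(365,160,432,200)&(Z>.035),.052)
rect('mag all',box(360,235,460,285)&(Z>.006),.012)
rect('mag frame',box(360,235,411,285)&(Z>.006),.012)
rect('mag handle',box(413,235,460,285)&(Z>.006),.026)
rect('plate',box(155,180,232,250)&(Z>.018),.03)
rect('coupon',box(155,180,232,250)&white,.03)
rect('trough',box(105,175,150,255)&(Z>.002),.022)
rect('rack',box(295,145,350,290)&(Z>.03)&white,.05)
br=(hsv[...,0]>12)&(hsv[...,0]<32)&(S>140)&(V>100)&box(140,180,232,250)
n,l,st,c=cv2.connectedComponentsWithStats(br.astype(np.uint8))
for i in range(1,n):
    if st[i,4]>8: rect('chip%s'%c[i].round(),l==i,.038)
for b in((323,176),(322,219),(321,256)):
    print('bottle',plane(s,[b],.1)[0].round(3),np.nanmax(P[b[1]-10:b[1]+10,b[0]-10:b[0]+10,2]).round(3))
cr=[cv2.resize(im[y:y+60,x:x+100],None,fx=6,fy=4.8*1.25,interpolation=cv2.INTER_CUBIC)[:300] for x,y in((355,160),(115,185))]
cv2.imwrite('pics/crop0.png',np.vstack(cr)[:,:,::-1])
E
python3 m.py
```

```text
bench z 0.0002911926183454261
scraper base c 594.4 -261.4 size 110.7 41.4 ang long 80.0 z [0.0143 0.0211 0.0528] 920
scraper rib c 594.0 -260.6 size 71.7 26.0 ang long 80.0 z [0.037  0.0513 0.0541] 399
mag all c 422.0 -282.4 size 183.2 58.0 ang long 91.2 z [0.0046 0.0101 0.0263] 1295
mag frame c 421.0 -236.1 size 90.7 58.0 ang long 91.2 z [0.0049 0.0085 0.013 ] 900
mag handle c 423.3 -327.0 size 85.8 20.3 ang long 91.3 z [0.0013 0.0253 0.0282] 377
plate c 528.9 200.5 size 142.8 104.0 ang long 89.9 z [0.027  0.0302 0.0334] 3204
coupon c 537.3 222.0 size 61.8 31.4 ang long 9.6 z [0.0283 0.0307 0.033 ] 398
trough c 529.2 321.7 size 123.8 69.6 ang long 0.6 z [0.0016 0.0046 0.0163] 1507
rack c 511.4 -88.7 size 38.3 38.3 ang long 178.9 z [0.0008 0.0474 0.0654] 866
chip[167. 202.] c 553.1 243.6 size 14.5 8.6 ang long 62.5 z [0.0316 0.0365 0.0394] 29
chip[190. 204.] c 546.4 193.6 size 13.6 9.5 ang long 70.6 z [0.035  0.0376 0.0391] 30
chip[200. 220.] c 511.5 172.9 size 15.0 8.8 ang long 70.6 z [0.0337 0.0382 0.0396] 29
chip[179. 228.] c 496.9 217.9 size 15.2 9.0 ang long 123.1 z [0.0298 0.0369 0.0391] 31
bottle [ 0.596 -0.089  0.1  ] 0.108
bottle [ 0.509 -0.085  0.1  ] 0.097
bottle [ 0.434 -0.082  0.1  ] 0.107
```

View pics/crop0.png

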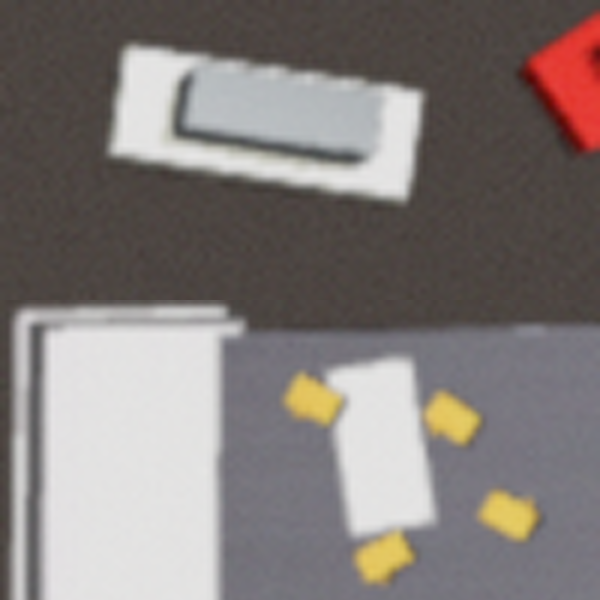

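The crop confirms the choice: white base with a grey rib is the scraper, and the red block is at the right edge. The lower half shows the chips and coupon on the plate. All measured sizes and heights match the description, so I start moving.

```bash
python3 -m inch '[[1,0.9,0,0.7,88],[1,0.9,0,0.7,88],[1,0.9,0,0.7,88],[1,0.9,0,0.7,88],[1,0.9,0,0.7,88]]' 40
python3 -m inch '[[1,0.9,0,0.7,88],[1,0.9,0,0.7,88],[1,0.9,0,0.7,88],[1,0.9,0,0.7,88],[1,0.9,0,0.7,88]]'
python3 -m inch '[[1,0.9,0,0.7,88],[1,0.9,0,0.7,88],[1,0.9,0,0.7,88],[0,0,0,0,88],[0,0,0,0,88]]'
cat > st.py <<'E'
from h import *
import sys
q=r.get_state();M=R.from_quat(q['eef_rot']).as_matrix();p=q['tool_pos']*1000
yaw=np.degrees(np.arctan2(M[1,1],M[0,1]))
print('t',round(q['clock'],2),'tcp',p.round(1),'jaw',yaw.round(1),'tilt',np.degrees(np.arccos(-M[2,2])).round(2),'F',q['contact_force'].round(1),'open',round(q['opening']*88.1,1),'q',q['q'].round(2))
if len(sys.argv)>1:
    a=np.array(sys.argv[1:5],float);d=(a[3]-yaw+180)%360-180
    print('units',((a[:3]-p)/25).round(2),(d/6).round(2))
E
python3 st.py 594 -261 42 -10
```

```text
clock: 0.6
tool_pos: [0.3752, -0.4594, 0.2574]
eef_rot: [0.925, 0.38, -0.0, -0.0]
contact_force: [0.2, 0.3, 0.0]
opening: 0.995
clock: 1.1
tool_pos: [0.5002, -0.3469, 0.2573]
eef_rot: [0.84, 0.542, -0.0, -0.0]
contact_force: [0.2, -1.1, 0.2]
opening: 0.998
clock: 1.6
tool_pos: [0.5746, -0.2799, 0.2571]
eef_rot: [0.776, 0.631, -0.0, -0.0]
contact_force: [-0.4, -0.6, 1.2]
opening: 1.001
t 1.6 tcp [ 574.6 -279.9  257.1] jaw -11.8 tilt 0.07 F [-0.4 -0.6  1.2] open 88.2 q [ 0.61  0.73 -0.42  1.51  0.34  0.97 -0.12]
units [ 0.78  0.75 -8.61] 0.3
```

```bash
python3 -m inch '[[0.8,0.75,0,0.3,88],[0,0,-1,0,88],[0,0,-1,0,88],[0,0,-1,0,88],[0,0,-1,0,88]]'
python3 -m inch '[[0,0,-1,0,88],[0,0,-1,0,88],[0,0,-1,0,88],[0,0,-1,0,88],[0,0,-0.6,0,88]]'
python3 -m inch '[[0,0,0,0,10],[0,0,0,0,10],[0,0,0,0,10],[0,0,0,0,10],[0,0,0,0,10]]' 40
python3 st.py 594 -261 42 -10
python3 -m inch '[[0,0,0.5,0,10],[0,0,1,0,10],[0,0,1,0,10],[0,0,1,0,10],[0,0,0,0,10]]'
python3 st.py
```

```text
clock: 2.1
tool_pos: [0.593, -0.2641, 0.1566]
eef_rot: [0.767, 0.641, -0.001, 0.0]
contact_force: [-0.0, -0.5, -0.3]
opening: 0.999
clock: 2.6
tool_pos: [0.5922, -0.2636, 0.0407]
eef_rot: [0.767, 0.641, -0.002, -0.001]
contact_force: [-0.4, -0.7, 0.6]
opening: 0.999
clock: 3.1
tool_pos: [0.5951, -0.262, 0.0437]
eef_rot: [0.766, 0.642, 0.0, 0.001]
contact_force: [0.2, -0.0, 0.2]
opening: 0.569
t 3.1 tcp [ 595.1 -262.    43.7] jaw -10.1 tilt 0.09 F [ 0.2 -0.   0.2] open 50.1 q [ 0.51  1.02 -0.31  1.6   0.48  0.6  -0.24]
units [-0.05  0.04 -0.07] 0.01
clock: 3.6
tool_pos: [0.5973, -0.2624, 0.135]
eef_rot: [0.766, 0.642, 0.002, 0.003]
contact_force: [0.5, -0.5, 0.3]
opening: 0.124
t 3.6 tcp [ 597.3 -262.4  135. ] jaw -10.1 tilt 0.46 F [ 0.5 -0.5  0.3] open 10.9 q [ 0.54  0.89 -0.37  1.58  0.43  0.75 -0.2 ]
```

The fingers were still closing when I lifted. I reopen and check the scraper.

```bash
python3 -m inch '[[0,0,0,0,88],[0,0,0,0,88],[0,0,0,0,88],[0,0,0,0,88],[0,0,0,0,88]]'
python3 -m inch '[[0,0,0,0,88],[0,0,0,0,88],[0,0,0,0,88],[0,0,0,0,88],[0,0,0,0,88]]'
python3 -m inch '[[0,-1,0.5,0,88],[0,-1,0.5,0,88],[0,-1,0.5,0,88],[0,-1,0,0,88],[0,0,0,0,88]]'
python3 - <<'E'
from h import *
a=snap('top')['pixels'][130:230,340:460];b=snap('side')['pixels'][110:240,220:380]
cv2.imwrite('pics/c1.png',np.hstack([cv2.resize(a,(400,333)),cv2.resize(b,(400,333))])[:,:,::-1])
E
python3 st.py
```

```text
clock: 4.1
tool_pos: [0.5943, -0.2616, 0.1296]
eef_rot: [0.766, 0.642, -0.0, -0.0]
contact_force: [0.3, 0.4, -1.3]
opening: 0.554
clock: 4.6
tool_pos: [0.5946, -0.2618, 0.1303]
eef_rot: [0.766, 0.642, 0.0, 0.0]
contact_force: [0.5, -0.6, -0.1]
opening: 0.994
clock: 5.1
tool_pos: [0.5932, -0.3674, 0.1679]
eef_rot: [0.768, 0.64, -0.001, 0.002]
contact_force: [-0.9, 0.1, -1.2]
opening: 1.001
t 5.2 tcp [ 594.2 -361.7  167.4] jaw -10.1 tilt 0.05 F [0.2 1.2 0. ] open 88.1 q [ 0.68  0.91 -0.41  1.4   0.4   0.92 -0.01]
```

View pics/c1.png

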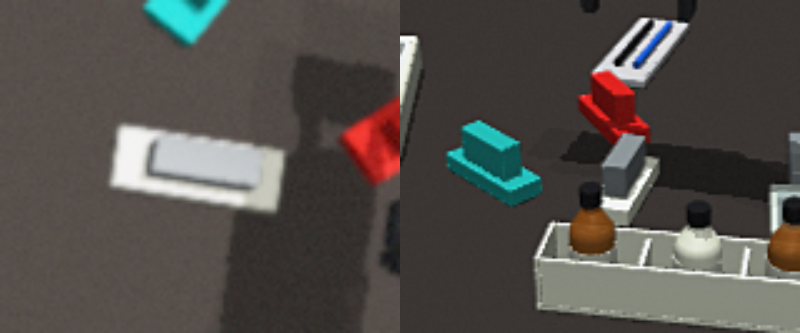

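Left crop: the scraper is still upright and unmoved at about (399,180). Right crop: it sits flat on the bench and all bottles are standing. I grasp again, with more time to close.

```bash
python3 -m inch '[[0,1,0,0,88],[0,1,0,0,88],[0,1,0,0,88],[0,1,0,0,88],[0,0,-1,0,88]]'
python3 -m inch '[[0,0,-1,0,88],[0,0,-1,0,88],[0,0,-1,0,88],[0,0,-1,0,40],[0,0,0,0,10]]' 40
python3 -m inch '[[0,0,0,0,10],[0,0,0,0,10],[0,0,0,0,10],[0,0,0,0,10],[0,0,0,0,10]]' 40
python3 -m inch '[[0,0,0,0,10],[0,0,0,0,10],[0,0,0,0,10],[0,0,0,0,10],[0,0,0,0,10]]' 40
python3 st.py 594 -261 42 -10
```

```text
clock: 5.7
tool_pos: [0.5981, -0.2542, 0.1458]
eef_rot: [0.764, 0.646, 0.004, 0.001]
contact_force: [0.2, -0.1, -0.0]
opening: 1.0
clock: 6.2
tool_pos: [0.5922, -0.2587, 0.0395]
eef_rot: [0.765, 0.643, -0.001, -0.003]
contact_force: [-0.5, 0.1, -0.4]
opening: 0.84
clock: 6.7
tool_pos: [0.5949, -0.262, 0.0435]
eef_rot: [0.766, 0.642, 0.0, 0.0]
contact_force: [-0.3, -0.6, 0.2]
opening: 0.388
clock: 7.2
tool_pos: [0.5948, -0.2619, 0.043]
eef_rot: [0.766, 0.642, 0.0, 0.0]
contact_force: [-0.6, -0.1, 3.0]
opening: 0.272
t 7.2 tcp [ 594.8 -261.9   43. ] jaw -10.1 tilt 0.03 F [-0.6 -0.1  3. ] open 23.9 q [ 0.51  1.02 -0.31  1.6   0.49  0.6  -0.25]
units [-0.03  0.04 -0.04] 0.01
```

```bash
python3 -m inch '[[0,0,0.4,0,10],[0,0,1,0,10],[0,0,1,0,10],[0,0,1,0,10],[0,0,1,0,10]]'
python3 -m inch '[[0,0,1,0,10],[0,0,1,0,10],[-0.1,0.6,0,0.8,10],[-0.16,0.9,0,1,10],[-0.16,0.9,0,1,10]]'
python3 -m inch '[[-0.16,0.9,0,1,10],[-0.16,0.9,0,1,10],[-0.16,0.9,0,1,10],[-0.16,0.9,0,1,10],[-0.16,0.9,0,1,10]]'
python3 -m inch '[[-0.16,0.9,0,1,10],[-0.16,0.9,0,1,10],[-0.16,0.9,0,1,10],[-0.16,0.9,0,1,10],[-0.16,0.9,0,1,10]]'
python3 -m inch '[[-0.16,0.9,0,1,10],[-0.16,0.9,0,1,10],[-0.16,0.9,0,1,10],[0,0.5,0,0.9,10],[0,0,0,0,10]]'
python3 -m inch '[[0,0,0,0,10],[0,0,0,0,10]]'
python3 st.py 529 130 75 90
```

```text
clock: 7.7
tool_pos: [0.5941, -0.2615, 0.1537]
eef_rot: [0.766, 0.642, -0.0, -0.0]
contact_force: [0.2, -0.4, -0.8]
opening: 0.266
clock: 8.2
tool_pos: [0.5834, -0.2013, 0.203]
eef_rot: [0.663, 0.749, -0.0, -0.0]
contact_force: [0.8, 0.3, -1.3]
opening: 0.271
clock: 8.7
tool_pos: [0.5633, -0.0885, 0.2028]
eef_rot: [0.446, 0.895, -0.0, -0.0]
contact_force: [0.1, 1.0, -1.9]
opening: 0.266
clock: 9.2
tool_pos: [0.5435, 0.0238, 0.2029]
eef_rot: [0.2, 0.98, -0.0, -0.0]
contact_force: [-0.8, -1.2, -1.4]
opening: 0.273
clock: 9.7
tool_pos: [0.5316, 0.1054, 0.2031]
eef_rot: [-0.003, 1.0, 0.001, -0.0]
contact_force: [0.8, -0.1, -2.7]
opening: 0.268
clock: 9.9
tool_pos: [0.5322, 0.1016, 0.2026]
eef_rot: [0.0, 1.0, -0.001, -0.0]
contact_force: [0.6, 0.2, -1.3]
opening: 0.267
t 9.9 tcp [532.2 101.6 202.6] jaw 89.9 tilt 0.09 F [ 0.6  0.2 -1.3] open 23.5 q [ 0.2   0.78 -0.83  1.85  0.75  0.86  0.56]
units [-0.13  1.14 -5.1 ] 0.01
```

```bash
python3 -m inch '[[-0.12,0.6,-0.5,0,10],[0,0.5,-1,0,10],[0,0,-1,0,10],[0,0,-1,0,10],[0,0,-1,0,10]]'
python3 -m inch '[[0,0,-0.4,0,10],[0,0,0,0,10],[0,0,0,0,10]]'
python3 st.py 529 130 75 90
python3 - <<'E'
from h import *
s=snap('side');P=cloud(s)
b=s['pixels'][230:400,220:400];cv2.imwrite('pics/c2.png',cv2.resize(b,(635,600))[:,:,::-1])
Y=snap('top');Q=cloud(Y)
# scraper white base visible in either view, between y=90..160, z .04-.06
im=Y['pixels'].astype(int);m=(Q[...,2]>.035)&(Q[...,2]<.065)&(Q[...,1]>.09)&(Q[...,1]<.165)&(im.min(-1)>120)
p=Q[m];print(len(p),np.nanpercentile(p,[2,50,98],axis=0).round(3))
im=s['pixels'].astype(int);m=(P[...,2]>.03)&(P[...,2]<.065)&(P[...,1]>.09)&(P[...,1]<.165)&(im.min(-1)>110)
p=P[m];print(len(p),np.nanpercentile(p,[2,50,98],axis=0).round(3))
E
```

```text
clock: 10.4
tool_pos: [0.5295, 0.1294, 0.0893]
eef_rot: [0.0, 1.0, -0.001, 0.0]
contact_force: [-0.3, 0.1, -2.0]
opening: 0.269
clock: 10.7
tool_pos: [0.5297, 0.1307, 0.081]
eef_rot: [-0.001, 1.0, 0.0, 0.0]
contact_force: [0.2, -0.0, -1.7]
opening: 0.268
t 10.7 tcp [529.7 130.7  81. ] jaw 90.1 tilt 0.06 F [ 0.2 -0.  -1.7] open 23.6 q [ 0.05  0.94 -0.66  1.92  0.98  0.64  0.32]
units [-0.03 -0.03 -0.24] -0.01
18 [[0.839 0.099 0.035]
 [0.879 0.137 0.036]
 [0.909 0.154 0.037]]
1238 [[0.473 0.098 0.03 ]
 [0.541 0.149 0.047]
 [0.91  0.155 0.056]]
```

View pics/c2.png

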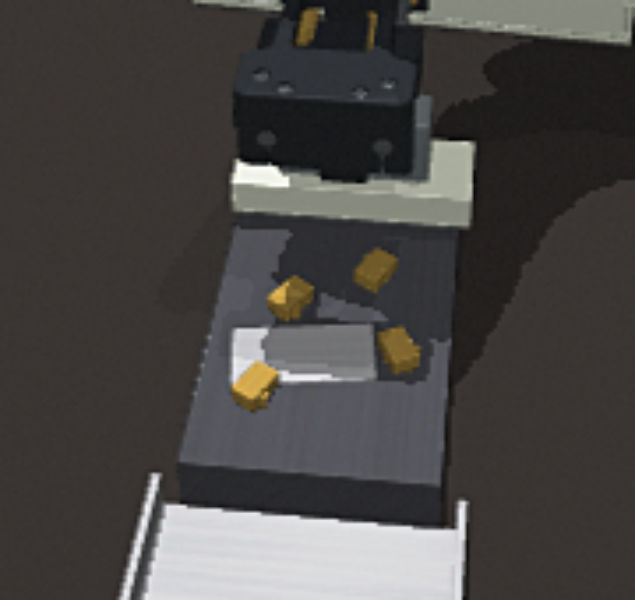

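The scraper sits squarely over the near end of the plate, clear of the chips in front of it (crop y≈270–390). I lower it to about 2 mm above the plate and sweep slowly.

```bash
python3 -m inch '[[0,0,-0.24,0,10],[0,0,0,0,10],[0,0.2,0,0,10],[0,0.4,0,0,10],[0,0.4,0,0,10]]'
python3 -m inch '[[0,0.4,0,0,10],[0,0.4,0,0,10],[0,0.4,0,0,10],[0,0.4,0,0,10],[0,0.4,0,0,10]]'
python3 st.py 529 290 75 90
```

```text
clock: 11.3
tool_pos: [0.5292, 0.1571, 0.0744]
eef_rot: [-0.001, 1.0, 0.0, 0.0]
contact_force: [0.0, -0.3, -1.8]
opening: 0.269
clock: 11.8
tool_pos: [0.5291, 0.2066, 0.0742]
eef_rot: [-0.001, 1.0, -0.0, -0.0]
contact_force: [-0.3, -0.9, -1.6]
opening: 0.267
t 11.8 tcp [529.1 206.6  74.2] jaw 90.1 tilt 0.01 F [-0.3 -0.9 -1.6] open 23.5 q [-0.08  0.97 -0.66  1.85  0.95  0.68  0.25]
units [-0.    3.34  0.03] -0.02
```

```bash
python3 -m inch '[[0,0.4,0,0,10],[0,0.4,0,0,10],[0,0.4,0,0,10],[0,0.3,0,0,10],[0,0.3,0,0,10]]'
python3 -m inch '[[0,0.3,0,0,10],[0,0.3,0,0,10],[0,0.3,0,0,10],[0,0.3,0,0,10],[0,0.3,0,0,10]]'
python3 -m inch '[[0,0,0,0,10],[0,0,0,0,10],[0,-1,0,0,10],[0,-1,0,0,10],[0,-1,0.4,0,10]]'
python3 st.py 529 290 75 90
python3 - <<'E'
from h import *
s=snap('side');P=cloud(s)
cv2.imwrite('pics/c3.png',cv2.resize(s['pixels'][230:400,220:400],(635,600))[:,:,::-1])
s=snap('top','t3.png');P=cloud(s);h=cv2.cvtColor(s['pixels'],cv2.COLOR_RGB2HSV)
m=(h[...,0]>12)&(h[...,0]<32)&(h[...,1]>140)&(h[...,2]>90);m[:,:100]=0;m[:,235:]=0;m[:180]=0;m[250:]=0
n,l,st,c=cv2.connectedComponentsWithStats(m.astype(np.uint8))
for i in range(1,n):
    if st[i,4]>6:print(c[i].round(),st[i,4],plane(s,c[i],.012).round(3),np.nanmedian(P[l==i],axis=0).round(3))
E
```

```text
clock: 12.3
tool_pos: [0.529, 0.2514, 0.0742]
eef_rot: [-0.001, 1.0, -0.0, -0.0]
contact_force: [-0.5, -0.5, -1.6]
opening: 0.272
clock: 12.8
tool_pos: [0.5291, 0.2889, 0.0742]
eef_rot: [-0.001, 1.0, 0.0, -0.0]
contact_force: [0.4, -0.0, -2.0]
opening: 0.27
clock: 13.3
tool_pos: [0.5284, 0.2111, 0.0833]
eef_rot: [-0.001, 1.0, -0.001, -0.001]
contact_force: [0.7, -0.8, -1.0]
opening: 0.267
t 13.3 tcp [528.4 211.1  83.3] jaw 90.1 tilt 0.17 F [ 0.7 -0.8 -1. ] open 23.5 q [-0.08  0.96 -0.68  1.84  0.93  0.7   0.26]
units [ 0.02  3.16 -0.33] -0.02
```

View pics/c3.png

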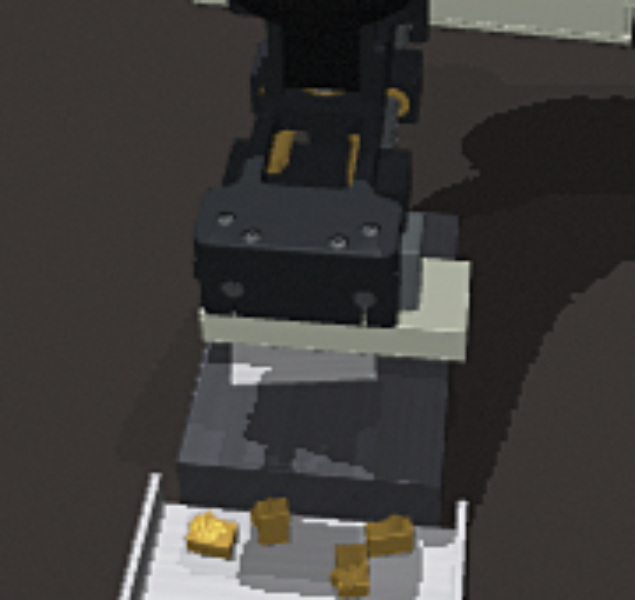

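All four chips appear to be in the trough (crop (212,535), (270,520), (390,535), (350,570)). I move the scraper toward a free bench spot at (690,60) and check the chips from above before setting it down.

```bash
python3 -m inch '[[0.5,-0.5,1,0,10],[1,-1,0.6,0,10],[1,-1,0,0,10],[1,-1,0,0,10],[1,-1,0,0,10]]'
python3 -m inch '[[1,-1,0,0,10],[1,-0.5,0,0,10],[0,0,0,0,10],[0,0,0,0,10]]'
python3 st.py 690 60 43.5 90
cat > chips.py <<'E'
from h import *
s=snap('top','t4.png');P=cloud(s);h=cv2.cvtColor(s['pixels'],cv2.COLOR_RGB2HSV)
m=(h[...,0]>10)&(h[...,0]<34)&(h[...,1]>120)&(h[...,2]>70);m[:,:100]=0;m[:,235:]=0;m[:175]=0;m[255:]=0
n,l,st,c=cv2.connectedComponentsWithStats(m.astype(np.uint8))
for i in range(1,n):
    if st[i,4]>4:print(c[i].round(),st[i,4],plane(s,c[i],.012).round(3),np.nanpercentile(P[l==i][:,2],[10,50,90]).round(3))
E
python3 chips.py
```

```text
clock: 13.9
tool_pos: [0.6426, 0.0997, 0.1244]
eef_rot: [-0.001, 1.0, 0.0, 0.0]
contact_force: [-0.2, 0.8, -1.3]
opening: 0.271
clock: 14.3
tool_pos: [0.6913, 0.0635, 0.1238]
eef_rot: [-0.001, 1.0, 0.0, -0.0]
contact_force: [-0.2, 0.7, -2.2]
opening: 0.271
t 14.3 tcp [691.3  63.5 123.8] jaw 90.1 tilt 0.07 F [-0.2  0.7 -2.2] open 23.9 q [ 0.2   1.04 -0.78  1.42  0.8   1.01  0.82]
units [-0.05 -0.14 -3.21] -0.02
[147. 198.] 28 [[0.566 0.297 0.012]] [0.009 0.012 0.015]
[148. 208.] 16 [[0.544 0.294 0.012]] [0.02  0.022 0.023]
[145. 226.] 46 [[0.504 0.3   0.012]] [0.011 0.015 0.019]
```

Run:
```python
from h import *
s=snap('top');im=s['pixels'];P=cloud(s)
g=im[215:222].astype(int).sum(-1).mean(0)
print(g[145:160].round(),g[216:226].round()); 
for c in (152,153,154,220,221,222):print(c,plane(s,[c,218],.03)[0].round(4))
cv2.imwrite('pics/c4.png',cv2.resize(im[178:253,110:230],(800,500),interpolation=cv2.INTER_CUBIC)[:,:,::-1])
m=(np.abs(P[...,0]-.544)<.012)&(P[...,1]>.27)&(P[...,1]<.31)
for y in np.arange(.27,.31,.004):
    k=m&(np.abs(P[...,1]-y)<.002);print(y.round(3),np.nanmedian(P[k][:,2]).round(3),k.sum())
```

```text
[709. 703. 720. 736. 735. 696. 557. 429. 409. 411. 410. 411. 413. 412.
 415.] [425. 423. 423. 426. 377. 185. 155. 207. 244. 246.]
152 [0.5213 0.2799 0.03  ]
153 [0.5213 0.2777 0.03  ]
154 [0.5212 0.2756 0.03  ]
220 [0.5186 0.1334 0.03  ]
221 [0.5186 0.1313 0.03  ]
222 [0.5185 0.1291 0.03  ]
0.27 0.03 15
0.274 0.03 22
0.278 0.031 15
0.282 0.029 7
0.286 0.016 4
0.29 0.017 22
0.294 0.018 19
0.298 0.008 9
0.302 0.005 12
0.306 0.003 18
```

View pics/c4.png

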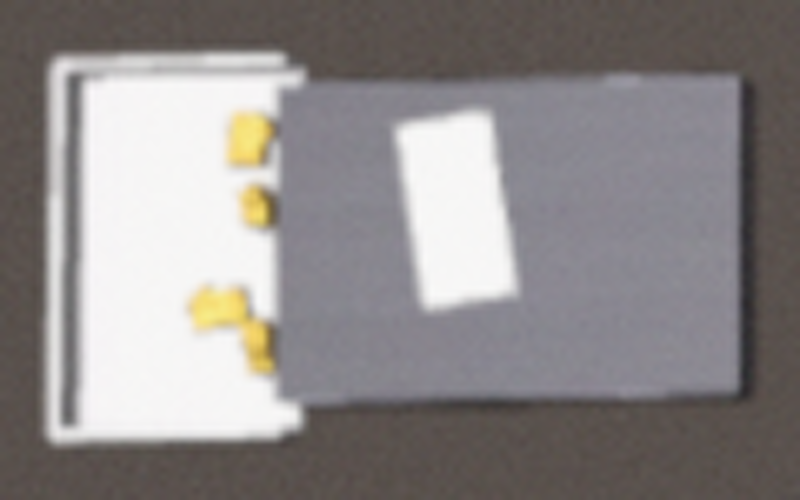

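The plate is empty and its coupon fully visible. All four chips lie in the trough at crop (250,138), (256,205), (218,308) and (258,345), beyond the plate end at x≈280. I lay the scraper down.

```bash
python3 -m inch '[[0,0,-1,0,10],[0,0,-1,0,10],[0,0,-0.8,0,10],[0,0,-0.4,0,10],[0,0,0,0,10]]'
python3 -m inch '[[0,0,0,0,10],[0,0,0,0,10]]'
python3 st.py 690 60 43 90
python3 -m inch '[[0,0,0,0,88],[0,0,0,0,88],[0,0,0,0,88],[0,0,0,0,88],[0,0,0,0,88]]'
python3 -m inch '[[0,0,0,0,88],[0,0,0,0,88],[0,0,0,0,88],[0,0,0,0,88],[0,0,0,0,88]]'
python3 st.py
python3 -m inch '[[0,0,0.5,0,88],[0,0,1,0,88],[0,0,1,0,88],[0,0,1,0,88],[0,0,1,0,88]]'
python3 st.py 423 -308.5 200 1.2
python3 m.py | grep mag
```

```text
clock: 14.9
tool_pos: [0.6909, 0.0641, 0.0439]
eef_rot: [-0.002, 1.0, 0.0, -0.001]
contact_force: [0.3, -0.4, -1.5]
opening: 0.271
clock: 15.1
tool_pos: [0.6919, 0.0636, 0.0447]
eef_rot: [-0.001, 1.0, 0.0, 0.0]
contact_force: [-0.1, -0.2, -1.6]
opening: 0.269
t 15.1 tcp [691.9  63.6  44.7] jaw 90.1 tilt 0.06 F [-0.1 -0.2 -1.6] open 23.7 q [ 0.18  1.14 -0.72  1.44  0.87  0.9   0.77]
units [-0.08 -0.14 -0.07] -0.02
clock: 15.6
tool_pos: [0.6917, 0.0632, 0.0443]
eef_rot: [-0.001, 1.0, 0.0, 0.0]
contact_force: [0.3, -0.0, 0.1]
opening: 0.697
clock: 16.1
tool_pos: [0.6916, 0.0633, 0.0443]
eef_rot: [-0.001, 1.0, 0.0, 0.0]
contact_force: [0.6, 0.0, 0.0]
opening: 0.998
t 16.1 tcp [691.6  63.3  44.3] jaw 90.1 tilt 0.01 F [0.6 0.  0. ] open 87.9 q [ 0.18  1.14 -0.72  1.44  0.87  0.9   0.77]
clock: 16.6
tool_pos: [0.6917, 0.0634, 0.1588]
eef_rot: [-0.001, 1.0, 0.0, 0.0]
contact_force: [0.7, 0.5, -0.3]
opening: 0.998
t 16.6 tcp [691.7  63.4 158.8] jaw 90.1 tilt 0.05 F [ 0.7  0.5 -0.3] open 87.9 q [ 0.21  1.   -0.8   1.4   0.76  1.06  0.84]
units [-10.75 -14.88   1.65] -14.82
mag all c 422.0 -282.4 size 183.2 58.0 ang long 91.2 z [0.0046 0.0101 0.0263] 1295
mag frame c 421.0 -236.1 size 90.7 58.0 ang long 91.2 z [0.0049 0.0085 0.013 ] 900
mag handle c 423.3 -327.0 size 85.8 20.3 ang long 91.3 z [0.0013 0.0253 0.0282] 377
```

```bash
python3 -m inch '[[0,0,0.8,0,88],[0,0,0.8,0,88],[-0.7,-1,0,-1,88],[-0.7,-1,0,-1,88],[-0.7,-1,0,-1,88]]'
python3 -m inch '[[-0.7,-1,0,-1,88],[-0.7,-1,0,-1,88],[-0.7,-1,0,-1,88],[-0.7,-1,0,-1,88],[-0.7,-1,0,-1,88]]'
python3 -m inch '[[-0.7,-1,0,-1,88],[-0.7,-1,0,-1,88],[-0.7,-1,0,-1,88],[-0.7,-1,0,-1,88],[-0.7,-1,0,-1,88]]'
python3 -m inch '[[-0.7,-0.5,0,-0.5,88],[0,0,0,0,88],[0,0,0,0,88]]'
python3 st.py 422.5 -308.5 22 1.2
python3 - <<'E'
from h import *
s=snap('top');P=cloud(s)
p=P[(P[...,0]>.6)&(P[...,0]<.78)&(abs(P[...,1]-.06)<.06)&(P[...,2]>.008)];print('scraper',len(p),np.nanpercentile(p,[2,50,98],axis=0).round(3))
h=cv2.cvtColor(s['pixels'],cv2.COLOR_RGB2HSV)[178:253,150:232]
m=((h[...,2]>170)&(h[...,1]<60)).astype(np.uint8);m[:,:8]=0
c=max(cv2.findContours(m,0,2)[0],key=cv2.contourArea)[:,0]+[150,178]
rc=cv2.minAreaRect((plane(s,c,.03)[:,:2]*1000).astype(np.float32));print('coupon',rc)
M=cv2.moments(m,True);print(plane(s,[M['m10']/M['m00']+150,M['m01']/M['m00']+178],.03))
E
```

```text
clock: 17.1
tool_pos: [0.6386, -0.0123, 0.1979]
eef_rot: [0.157, 0.988, 0.0, 0.001]
contact_force: [-0.1, -0.5, -0.1]
opening: 0.997
clock: 17.6
tool_pos: [0.551, -0.1375, 0.1978]
eef_rot: [0.407, 0.913, 0.0, 0.001]
contact_force: [1.4, -1.5, -0.1]
opening: 0.999
clock: 18.1
tool_pos: [0.4637, -0.2625, 0.1978]
eef_rot: [0.63, 0.777, 0.0, 0.001]
contact_force: [0.2, -1.0, 0.2]
opening: 0.998
clock: 18.4
tool_pos: [0.4474, -0.2738, 0.1975]
eef_rot: [0.648, 0.762, 0.001, 0.001]
contact_force: [0.2, 1.2, -0.8]
opening: 1.001
t 18.4 tcp [ 447.4 -273.8  197.5] jaw 9.2 tilt 0.11 F [ 0.2  1.2 -0.8] open 88.1 q [ 0.77  0.68 -0.51  1.92  0.52  0.67  0.1 ]
units [-0.99 -1.39 -7.02] -1.33
scraper 939 [[0.637 0.043 0.012]
 [0.685 0.06  0.021]
 [0.744 0.082 0.055]]
coupon ((539.830322265625, 224.14407348632812), (61.02634811401367, 31.49978256225586), 9.018921852111816)
[[0.53972149 0.22422938 0.03      ]]
```

Scraper lies flat at (691,62). Refined coupon: centre (539.8, 224.2), 9.0°. Now the magnifier.

```bash
python3 -m inch '[[-1,-1,0,-1,88],[0,-0.4,0,-0.33,88],[0,0,-1,0,88],[0,0,-1,0,88],[0,0,-1,0,88]]'
python3 -m inch '[[0,0,-1,0,88],[0,0,-1,0,88],[0,0,-1,0,88],[0,0,-0.7,0,88],[0,0,-0.3,0,88]]'
python3 st.py 422.5 -308.5 22 1.2
```

```text
clock: 18.95
tool_pos: [0.4236, -0.3085, 0.1212]
eef_rot: [0.699, 0.715, 0.001, 0.001]
contact_force: [-0.1, -0.3, -0.1]
opening: 0.994
clock: 19.45
tool_pos: [0.4229, -0.3077, 0.0202]
eef_rot: [0.699, 0.715, 0.0, -0.001]
contact_force: [-0.2, 1.1, -0.3]
opening: 0.995
t 19.45 tcp [ 422.9 -307.7   20.2] jaw 1.3 tilt 0.09 F [-0.2  1.1 -0.3] open 87.7 q [ 0.66  0.97 -0.19  2.    0.71  0.24 -0.13]
units [-0.01 -0.03  0.07] -0.02
```

```bash
python3 -m inch '[[0,0,0.06,0,10],[0,0,0,0,10],[0,0,0,0,10],[0,0,0,0,10],[0,0,0,0,10]]' 40
python3 -m inch '[[0,0,0,0,10],[0,0,0,0,10],[0,0,0,0,10],[0,0,0,0,10],[0,0,0,0,10]]'
python3 -m inch '[[0,0,0,0,10],[0,0,0,0,10],[0,0,0,0,10],[0,0,0,0,10],[0,0,0,0,10]]'
python3 st.py
python3 -m inch '[[0,0,0.3,0,10],[0,0,0.6,0,10],[0,0,1,0,10],[0,0,1,0,10],[0,0,1,0,10]]'
python3 -m inch '[[0,0,1,0,10],[0,0,1,0,10],[0,0,1,0,10],[0,0,0.5,0,10],[0,0,0,0,10]]'
python3 st.py 611 235.5 200 99
```

```text
clock: 19.95
tool_pos: [0.4219, -0.3096, 0.0238]
eef_rot: [0.7, 0.714, 0.0, 0.001]
contact_force: [-0.5, 0.1, -0.2]
opening: 0.565
clock: 20.45
tool_pos: [0.4218, -0.3093, 0.0233]
eef_rot: [0.7, 0.714, 0.0, 0.0]
contact_force: [0.3, 0.0, 0.3]
opening: 0.221
clock: 20.95
tool_pos: [0.4218, -0.3093, 0.0233]
eef_rot: [0.7, 0.714, 0.0, 0.0]
contact_force: [1.1, -0.3, 0.5]
opening: 0.225
t 20.95 tcp [ 421.8 -309.3   23.3] jaw 1.2 tilt 0.02 F [ 1.1 -0.3  0.5] open 19.8 q [ 0.66  0.96 -0.19  2.    0.71  0.24 -0.13]
clock: 21.45
tool_pos: [0.4207, -0.3092, 0.1219]
eef_rot: [0.7, 0.714, -0.0, -0.001]
contact_force: [-0.5, 0.2, -1.4]
opening: 0.227
clock: 21.95
tool_pos: [0.422, -0.3097, 0.2097]
eef_rot: [0.7, 0.714, 0.0, 0.001]
contact_force: [0.3, -0.5, -1.1]
opening: 0.222
t 21.95 tcp [ 422.  -309.7  209.7] jaw 1.1 tilt 0.16 F [ 0.3 -0.5 -1.1] open 19.5 q [ 0.85  0.66 -0.5   1.91  0.49  0.68  0.08]
units [ 7.56 21.81 -0.39] 16.31
```

```bash
python3 -m inch '[[0.1,0.3,0,0.3,10],[0.3,0.6,0,0.7,10],[0.35,0.9,0,0.75,10],[0.35,0.9,0,0.75,10],[0.35,0.9,0,0.75,10]]'
python3 -m inch '[[0.35,0.9,0,0.75,10],[0.35,0.9,0,0.75,10],[0.35,0.9,0,0.75,10],[0.35,0.9,0,0.75,10],[0.35,0.9,0,0.75,10]]'
python3 -m inch '[[0.35,0.9,0,0.75,10],[0.35,0.9,0,0.75,10],[0.35,0.9,0,0.75,10],[0.35,0.9,0,0.75,10],[0.35,0.9,0,0.75,10]]'
python3 -m inch '[[0.35,0.9,0,0.75,10],[0.35,0.9,0,0.75,10],[0.35,0.9,0,0.75,10],[0.35,0.9,0,0.75,10],[0.35,0.9,0,0.75,10]]'
python3 -m inch '[[0.35,0.9,0,0.5,10],[0.35,0.9,0,0.5,10],[0,0.7,0,0.3,10],[0,0.4,0,0.1,10],[0,0.2,0,0,10]]'
python3 -m inch '[[0,0,0,0,10],[0,0,0,0,10],[0,0,0,0,10]]'
python3 st.py 612 235.7 120 99
```

```text
clock: 22.45
tool_pos: [0.4581, -0.2164, 0.2072]
eef_rot: [0.565, 0.825, 0.0, -0.001]
contact_force: [0.9, 0.4, -0.7]
opening: 0.222
clock: 22.95
tool_pos: [0.5014, -0.1038, 0.2072]
eef_rot: [0.393, 0.919, 0.0, -0.001]
contact_force: [1.3, 0.1, -1.5]
opening: 0.224
clock: 23.45
tool_pos: [0.5448, 0.0086, 0.2071]
eef_rot: [0.207, 0.978, 0.0, -0.001]
contact_force: [-0.6, -0.4, -1.9]
opening: 0.225
clock: 23.95
tool_pos: [0.5882, 0.1209, 0.2069]
eef_rot: [0.012, 1.0, 0.0, -0.001]
contact_force: [-0.1, -0.3, -0.7]
opening: 0.222
clock: 24.45
tool_pos: [0.6054, 0.1973, 0.2077]
eef_rot: [-0.059, 0.998, 0.0, -0.001]
contact_force: [0.2, -0.8, -1.9]
opening: 0.222
clock: 24.75
tool_pos: [0.6068, 0.1943, 0.2082]
eef_rot: [-0.056, 0.998, -0.001, 0.0]
contact_force: [0.0, 0.0, -1.1]
opening: 0.224
t 24.75 tcp [606.8 194.3 208.2] jaw 96.5 tilt 0.07 F [ 0.   0.  -1.1] open 19.8 q [ 0.05  0.89 -0.87  1.56  0.75  1.06  0.66]
units [ 0.21  1.66 -3.53] 0.42
```

```bash
python3 -m inch '[[0.2,0.6,0,0.42,10],[0,0.7,-0.3,0,10],[0,0.36,-0.8,0,10],[0,0,-1,0,10],[0,0,-1,0,10]]'
python3 -m inch '[[0,0,-0.8,0,10],[0,0,-0.6,0,10],[0,0,0,0,10],[0,0,0,0,10],[0,0,0,0,10]]'
python3 st.py 612 235.7 73 99
cat > mag.py <<'E'
from h import *
q=r.get_state();zt=q['tool_pos'][2]
s=snap('top');P=cloud(s);im=s['pixels']
cv2.imwrite('pics/c5_%d.png'%(zt*1000),cv2.resize(im[170:260,110:240],(780,540),interpolation=cv2.INTER_CUBIC)[:,:,::-1])
zu=zt-.0233
m=(P[...,2]>zu+.002)&(P[...,2]<zu+.024)&(P[...,1]>.1)&(P[...,1]<.34)&(P[...,0]>.46)&(P[...,0]<.585)&(P[...,2]>.036)
m=cv2.morphologyEx(m.astype(np.uint8),cv2.MORPH_OPEN,np.ones((3,3)))
c=max(cv2.findContours(m,0,2)[0],key=cv2.contourArea)[:,0]
w=plane(s,c,zu+.012)[:,:2]*1000
rc=cv2.minAreaRect(w.astype(np.float32));print('top: frame',np.round(rc[0],1),np.round(rc[1],1),round(rc[2],1),'x',w[:,0].min().round(1))
p=P[m>0];A=np.c_[p[:,:2],np.ones(len(p))];f=np.linalg.lstsq(A,p[:,2],rcond=None)[0]
print('slope deg',np.degrees(f[:2]).round(1),'median z',np.median(p[:,2]).round(4),'expected top',zu+.012)
s=snap('side');cv2.imwrite('pics/s5_%d.png'%(zt*1000),cv2.resize(s['pixels'][200:400,200:420],(660,600),interpolation=cv2.INTER_CUBIC)[:,:,::-1])
E
python3 mag.py
```

```text
clock: 25.25
tool_pos: [0.6113, 0.2365, 0.1288]
eef_rot: [-0.079, 0.997, -0.001, -0.0]
contact_force: [0.8, -0.7, -2.3]
opening: 0.227
clock: 25.75
tool_pos: [0.6123, 0.2379, 0.097]
eef_rot: [-0.079, 0.997, 0.001, 0.001]
contact_force: [-0.3, -0.6, -1.3]
opening: 0.228
t 25.75 tcp [612.3 237.9  97. ] jaw 99.1 tilt 0.14 F [-0.3 -0.6 -1.3] open 20.1 q [-0.05  1.05 -0.79  1.56  0.88  0.92  0.58]
units [-0.01 -0.09 -0.96] -0.01
top: frame [509.6 237.7] [36.5 24.1] 8.5 x 491.0
slope deg [-4.9  8.9] median z 0.0836 expected top 0.08571216646817953
```

```bash
cd pics; ls; python3 -c "
import cv2,numpy as np
a=cv2.imread('c5_97.png');b=cv2.imread('s5_97.png')
cv2.imwrite('v8.png',np.hstack([cv2.resize(a,(430,298)),cv2.resize(b,(328,298))]))"
```

```text
c1.png
c2.png
c3.png
c4.png
c5_97.png
crop0.png
s5_97.png
side0.png
t3.png
t4.png
top0.png
```

View pics/v8.png

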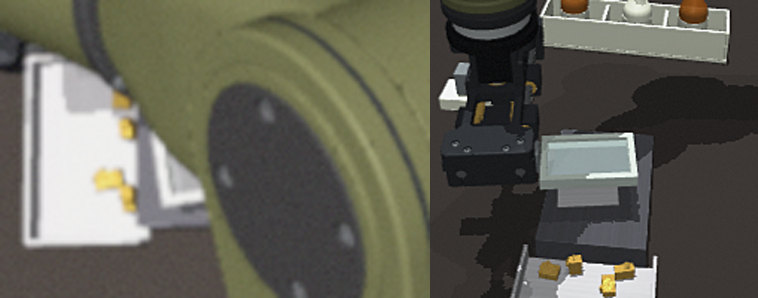

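Left: the arm hides the frame from the top camera. Right: the side view shows the magnifier level above the plate, with the scraper on the bench and the chips in the trough. I use the side camera for both frame and coupon.

```bash
cat > sm.py <<'E'
from h import *
import pickle
def fit(name,w):
    rc=cv2.minAreaRect((w[:,:2]*1000).astype(np.float32));print(name,np.round(rc[0],1),np.round(rc[1],1),round(rc[2],1))
s0=pickle.load(open('side0.pkl','rb'));h=cv2.cvtColor(s0['pixels'],cv2.COLOR_RGB2HSV)
m=((h[...,2]>170)&(h[...,1]<60)).astype(np.uint8);k=np.zeros_like(m);k[310:350,270:345]=1
c=max(cv2.findContours(m*k,0,2)[0],key=cv2.contourArea)[:,0];fit('coupon side',plane(s0,c,.03))
s=snap('side');P=cloud(s);q=r.get_state();zu=q['tool_pos'][2]-.0233
m=(P[...,2]>zu+.0085)&(P[...,2]<zu+.0165)&(P[...,0]>.485)&(P[...,0]<.6)&(P[...,1]>.15)&(P[...,1]<.3)
m&=s['pixels'].min(-1)>110
m=cv2.morphologyEx(m.astype(np.uint8),cv2.MORPH_OPEN,np.ones((2,2)))
c=np.vstack([x[:,0] for x in cv2.findContours(m,0,2)[0] if cv2.contourArea(x)>10])
fit('frame side',plane(s,c,zu+.012));p=P[m>0]
A=np.c_[p[:,:2]-p[:,:2].mean(0),np.ones(len(p))];f=np.linalg.lstsq(A,p[:,2],rcond=None)[0]
print(len(p),'slope deg',np.degrees(f[:2]).round(1),'top z',f[2].round(4),'expect',(zu+.012).round(4))
# bottles
Pb=cloud(s)
E
python3 sm.py
```

```text
coupon side [537.8 224.9] [59.3 29.2] 8.4
frame side [534.2 230.2] [89.2 59. ] 8.8
 ** On entry to DLASCL parameter number  4 had an illegal value
 ** On entry to DLASCL parameter number  4 had an illegal valueTraceback (most recent call last):
  File "sm.py", line 14, in <module>
    A=np.c_[p[:,:2]-p[:,:2].mean(0),np.ones(len(p))];f=np.linalg.lstsq(A,p[:,2],rcond=None)[0]
                                                       ~~~~~~~~~~~~~~~^^^^^^^^^^^^^^^^^^^^^
    x, resids, rank, s = _umath_linalg.lstsq(a, b, rcond,
                         ~~~~~~~~~~~~~~~~~~~^^^^^^^^^^^^^
                                             signature=signature)
                                             ^^^^^^^^^^^^^^^^^^^^
    raise LinAlgError("SVD did not converge in Linear Least Squares")
numpy.linalg.LinAlgError: SVD did not converge in Linear Least Squares
```

```bash
sed -i 's/p=P\[m>0\]$/p=P[m>0];p=p[~np.isnan(p[:,2])]/' sm.py
python3 -m inch '[[0.05,-0.14,0,0,10],[0,0,-0.4,0,10],[0,0,-0.4,0,10],[0,0,0,0,10],[0,0,0,0,10]]'
python3 -m inch '[[0,0,0,0,10],[0,0,0,0,10]]'
python3 st.py 612 235.7 73 99; python3 sm.py
```

```text
clock: 26.4
tool_pos: [0.6124, 0.2337, 0.075]
eef_rot: [-0.079, 0.997, -0.0, -0.001]
contact_force: [-0.3, 0.7, -1.5]
opening: 0.229
clock: 26.6
tool_pos: [0.613, 0.234, 0.076]
eef_rot: [-0.079, 0.997, 0.0, 0.0]
contact_force: [0.1, 0.3, -1.3]
opening: 0.221
t 26.6 tcp [613. 234.  76.] jaw 99.1 tilt 0.04 F [ 0.1  0.3 -1.3] open 19.5 q [-0.05  1.07 -0.78  1.56  0.91  0.89  0.57]
units [-0.04  0.07 -0.12] -0.01
coupon side [537.8 224.9] [59.3 29.2] 8.4
frame side [534.9 226.3] [89.4 58.7] 9.2
642 slope deg [2.6 4.9] top z 0.0612 expect 0.0647
```

```bash
cat > tilt.py <<'E'
from h import *
s=snap('side');P=cloud(s);q=r.get_state();zu=q['tool_pos'][2]-.0233
m=(P[...,2]>zu-.004)&(P[...,2]<zu+.018)&(P[...,0]>.485)&(P[...,0]<.585)&(P[...,1]>.17)&(P[...,1]<.29)&(s['pixels'].min(-1)>110)
p=P[m];a=np.radians(9);c=np.array([.5398,.2242])
u=(p[:,:2]-c)@[np.cos(a),np.sin(a)]*1000;v=(p[:,:2]-c)@[-np.sin(a),np.cos(a)]*1000;z=(p[:,2]-zu)*1000
print('extent u',np.percentile(u,[1,99]).round(1),'v',np.percentile(v,[1,99]).round(1))
for n,k in(('far -u',u<-36),('near +u',u>30),('back -v',v<-20),('front +v',(v>19)&(v<25)),('centre',(abs(u)<20)&(abs(v)<12))):
    for lo in (0,):print(n,k.sum(),'z above expected underside',np.percentile(z[k],[10,50,90]).round(1) if k.sum() else '')
k=(v<-18)|((u<-36)&(v<22));A=np.c_[u,v,np.ones(len(u))][k];f=np.linalg.lstsq(A,z[k],rcond=None)[0]
for _ in range(5):
    w=abs(A@f-z[k])<2.5;f=np.linalg.lstsq(A[w],z[k][w],rcond=None)[0]
print('slopes deg u,v',np.degrees(f[:2]).round(1),'top at centre',f[2].round(1),w.sum(),k.sum())
E
python3 tilt.py
```

```text
extent u [-47.3  41. ] v [-29.7  28.7]
far -u 289 z above expected underside [ 4.6  9.4 11.1]
near +u 285 z above expected underside [ 5.2  9.2 11.3]
back -v 333 z above expected underside [ 5.9  9.6 11.3]
front +v 139 z above expected underside [ 9.2 10.4 11.4]
centre 329 z above expected underside [5.6 6.5 7.4]
slopes deg u,v [-2.3 -4.4] top at centre 6.8 401 567
```

The rims all sit at the same height, so the magnifier is level, and its underside is about 22 mm above the plate. The centring estimates disagree slightly: kinematics with the top camera says (−0.9,+1.7) mm, the side camera (+2.9,−0.7) mm. I take a middle correction and go a little lower.

```bash
python3 -m inch '[[0.04,0.02,-0.1,0,10],[0,0,-0.1,0,10],[0,0,0,0,10],[0,0,0,0,10],[0,0,0,0,10]]'
python3 -m inch '[[0,0,0,0,10],[0,0,0,0,10],[0,0,0,0,10],[0,0,0,0,10],[0,0,0,0,10]]'
python3 st.py 613.1 235 70 99; python3 sm.py; python3 tilt.py
python3 chips.py
python3 - <<'E'
from h import *
s=snap('side');cv2.imwrite('pics/v9.png',s['pixels'][120:400,150:470][:,:,::-1].repeat(2,0).repeat(2,1))
E
```

```text
clock: 27.2
tool_pos: [0.6139, 0.2343, 0.0708]
eef_rot: [-0.079, 0.997, 0.0, -0.0]
contact_force: [0.7, 0.3, -1.2]
opening: 0.22
clock: 27.7
tool_pos: [0.6139, 0.2343, 0.0708]
eef_rot: [-0.079, 0.997, 0.0, 0.0]
contact_force: [0.2, 0.2, -1.1]
opening: 0.219
t 27.7 tcp [613.9 234.3  70.8] jaw 99.1 tilt 0.01 F [ 0.2  0.2 -1.1] open 19.3 q [-0.05  1.08 -0.77  1.56  0.91  0.89  0.57]
units [-0.03  0.03 -0.03] -0.01
coupon side [537.8 224.9] [59.3 29.2] 8.4
frame side [535.9 226.5] [89.3 58.6] 9.0
627 slope deg [2.4 3.7] top z 0.056 expect 0.0595
extent u [-46.2  41.6] v [-29.4  28.7]
far -u 260 z above expected underside [ 5.4  9.7 11.2]
near +u 302 z above expected underside [ 5.3  8.7 11.3]
back -v 327 z above expected underside [ 6.   9.7 11.1]
front +v 132 z above expected underside [ 9.5 10.4 11.5]
centre 333 z above expected underside [5.5 6.6 7.4]
slopes deg u,v [-2.4 -5.6] top at centre 6.3 388 546
[147. 198.] 30 [[0.566 0.297 0.012]] [0.01  0.012 0.015]
[148. 209.] 17 [[0.543 0.294 0.012]] [0.018 0.021 0.025]
[145. 226.] 48 [[0.505 0.3   0.012]] [0.01  0.013 0.017]
```

View pics/v9.png

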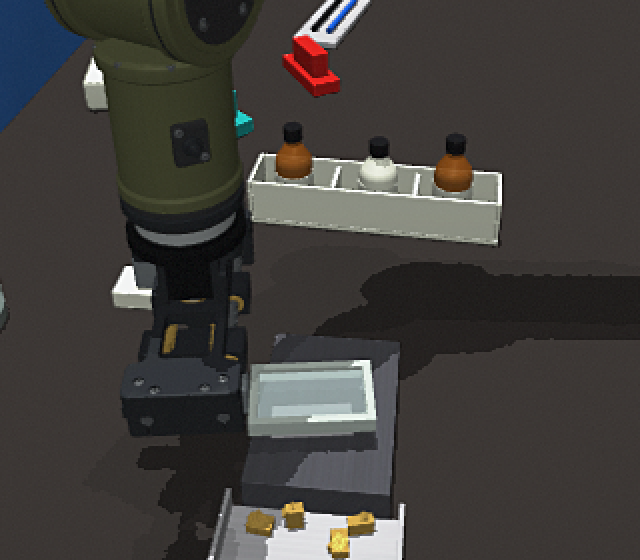

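The view shows the lens centred over the coupon, which is visible through it. All bottles stand, the chips are in the trough and the scraper is on the bench. I hand in.

```bash
python3 -c "
from plant import r
print(r.finish_job())"; python3 st.py
```

```text
the job is handed in; nothing more can be done
None
the job is handed in; nothing more can be done
```

I wiped the four chips into the trough with the scraper and laid it down on free bench at about (0.69, 0.06). I then carried the magnifier over the rack and handed the job in at about 28 s, still holding it over the coupon.

**First grasp:** it closed too late and missed the scraper. I reopened, checked that the scraper had not moved, and gripped it on the second try.

**Last checks:**
- **Height:** the magnifier's underside was about 17 mm above the plate.
- **Angle:** the frame lay at 9.0°, against 8.4–9.0° for the coupon.
- **Level:** all four rims read the same height within noise. A plane fit over partly hidden or mixed rim points gave 2–6° of slope, which I put down to side-face points.
- **Centring:** the estimates disagreed by 3–4 mm. The side camera put the frame (−2, +1.5) mm from the coupon. The arm position with the top camera put it (+2, −1) mm away. Both are within the 8 mm limit.
- **Bottles:** all three stood upright in the last picture.

**Remaining doubt:** all four chips showed beyond the plate's end in the trough. Two of them stand or lean close to the plate's end wall, one with its top at about 22 mm. I judged them inside the limits, but they have the least margin.

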